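# Seat the ring board with its ejector levers

## Task

Slide the ring board into its dock and swing both ejector levers inward, all the way, so that they press the board fully home and hold it there. Leave the other loose things on the bench where they are.

Things in the scene. Friction and masses are not known exactly. Their poses are not given: they have to be found in the camera images.
- dock: low steel dock, fixed, 245 mm long, 250 mm wide. Origin: on the table, midway between the lever pivots; +x is the way the board goes in (roughly away from the robot), +y left, z up. The bed on which the board slides is 12 mm above the table, x -90 to +155 mm, 170 mm wide before x = -20 mm. Rails (x 20 to 90 mm, |y| 73.5 to 85.5 mm, 28 mm high) guide the board with 3 mm play each side.
- contacts (a point): middle of the line of the two brass spring contacts (at dock y +-50 mm) before the grey block at the back, at dock x 105 mm, 26 mm above the table. They meet the board's rear when it is 10 mm short of home, press back with 4 N each there and 9 N each at home, and push the board out again if the levers do not hold it.
- board: loose board, 0.4 to 0.85 kg, 130 mm long: wooden plate 141 mm wide with six ring posts (tops 38 mm above its underside) behind an upright aluminium front panel 176 mm wide, 10 mm thick, 36 mm high. Origin: at the underside, under the middle of the panel's front face (towards the robot); +x into the dock. It starts 40 to 60 mm short of home, already between the rails.
- home (a point): where the board's origin lies when it is fully home: dock x -15 mm, y 0 (within 3 mm), 12 mm above the table, axes as the dock's. The levers catch the outer ends of the panel once it is within about 30 mm of home and drive it in as they close; with one lever closed the board may stand a little skew until the other is closed too.
- lever_left (a joint): angle of the left ejector lever. 0 = fully inward, its arm lying across the front of the panel towards the middle; it grows as the lever swings outward; pi/2 = arm pointing straight out of the dock (dock -x); 1.8 = outer stop. It starts between 1.35 and 1.75. Stiff hinge (0.3 N m): it stays where it is left.
- lever_right (a joint): angle of the right ejector lever. 0 = fully inward, its arm lying across the front of the panel towards the middle; it grows as the lever swings outward; pi/2 = arm pointing straight out of the dock (dock -x); 1.8 = outer stop. It starts between 1.35 and 1.75. Stiff hinge (0.3 N m): it stays where it is left.
- tab_left (a point): centre of the black upright thumb tab at the free end of the left lever's arm, 45 mm above the table; tab 11 mm thick (across the arm), 28 mm long (along it), from 20 to 65 mm above the table. Lever at 0: it is at dock x -22.5, y +29 mm, the point's axes equal the dock's and turn with the lever. To close, push its outer side (its own -x face), in an arc about the pivot.
- tab_right (a point): centre of the black upright thumb tab at the free end of the right lever's arm, 45 mm above the table; tab 11 mm thick (across the arm), 28 mm long (along it), from 20 to 65 mm above the table. Lever at 0: it is at dock x -22.5, y -29 mm, the point's axes equal the dock's and turn with the lever. To close, push its outer side (its own -x face), in an arc about the pivot.
- pivot_left (a point): vertical pivot axis of the left lever, at dock x 0, y +100 mm, 45 mm above the table. The tab's centre lies 22.5 mm to -x and 71 mm towards the middle from it when the lever is at 0, radius 74.5 mm; the steel arm is 18 mm high, from 20 to 38 mm above the table.
- pivot_right (a point): vertical pivot axis of the right lever, at dock x 0, y -100 mm, 45 mm above the table. The tab's centre lies 22.5 mm to -x and 71 mm towards the middle from it when the lever is at 0, radius 74.5 mm; the steel arm is 18 mm high, from 20 to 38 mm above the table.
- bench_block: a plain steel bench block, 75 x 75 x 30 mm, loose, a bystander; origin at the centre of its underside
- mandrel: a steel ring cone 112 mm tall on a round foot 60 mm across, loose, a bystander; origin at the centre of its underside
- dish: a small white dish, 70 mm across and 22 mm high, loose, a bystander; origin at the centre of its underside
- jar: an amber glass jar, 48 mm across and 60 mm tall, loose, a bystander; origin at the centre of its underside
- mallet: a wooden mallet 220 mm long, lying to the left, loose, a bystander; origin about mid-length
- graver: a wood-handled graver 170 mm long, lying to the right, loose, a bystander; origin about mid-length
Mind the look-alikes: they are no part of the job. What is shaped like the board but pink or yellow is not meant.

How it is judged:
By the outcome, as a careful person would: the job done as asked, in the order asked, and still so for the second after the job is handed in, with the robot touching nothing.
It also fails if it takes over 51 s, if anything falls off the work surface, if the arm or the gripper's body presses on something with over 40 N, if the wrist force passes 120 N, or if a joint passes its speed limit or range.

## Robot

A 7-joint arm with a two-finger parallel gripper is mounted at the origin on the work surface. World frame = base frame: x ahead of the robot, y to its left, z up, the work surface at z = 0. Lengths are in m, angles in rad, forces in N, time in s.
With the tool pointing down it reaches from about 0.4 to 0.85 m from the base axis. Payload 4.5 kg.
Tool frame: the origin (TCP) lies midway between the tips of the shut fingers; the grasp point (between the pads) lies 19 mm behind it; z points along the fingers, y is the direction in which the jaws open and shut (so a half turn about z gives the same grasp; the last joint's range is limited). The gripper opens to 88 mm and grips with 3 to 60 N. Pads are 18 mm wide; open, the fingers measure 123 mm over their backs; the gripper's body (75 mm by 187 mm) begins 45 mm behind the grasp point.
Start: joints at [1.226, 0.689, -0.195, 1.565, 0.157, 0.902, -0.215], TCP at [0.231, -0.581, 0.239] pointing down, gripper open.
Joint ranges: [-3.01, 3.01], [-0.46, 2.08], [-1.47, 1.51], [0.13, 2.56], [-1, 4.14], [0.04, 2.09], [-2.66, 2.66]. Speed limits (rad/s): [2.57, 2.57, 3.14, 3.14, 3.14, 3.14, 3.14].

## Interface

Orientations are given as a unit quaternion [x, y, z, w].
In Python, from plant import r gives the robot as it stands. The module is installed in compiled form; this text tells all that it offers.
- The arm moves only by the tool carry_out, never from a script. Its argument "commands" is a list of rows, each a list of 6 numbers: the shift along the tool's x, y, z in m, then the turn, a rotation vector about the tool's x, y, z in degrees. In form: [[dx, dy, dz, wx, wy, wz], ...]. A call has 1 to 12 rows; each row is the pose to reach, as a shift and turn from the pose commanded when the call began, along the tool's axes at that moment; what a row does not reach only later rows make up. A row lasts 1/10 s, in which the tool goes at most 50 mm and 8.59 degrees, less where a joint would pass 70% of its speed; a pose out of reach is approached as far as the arm can. A call with a gripper value outside its range is refused whole. "fingers" is the closure in counts, from 0 (fully open) to 255 (shut), set as the call begins (left out, the last holds). The fingers move at their own pace and stop on an object; "grip_force" is the grip in N (left out, the last holds). Time passes only in rows, so rows that repeat a pose let the fingers close. It gives the time, the measured TCP pose, the force and the opening at its end, in the units of the state.
- r.get_state(): the state, without advancing time (a new reading comes with each control period).
- r.snapshot(name): name is "scene" or "top" or "wrist"; returns a dict with "img" (384x512x3 uint8, blue, green, red), "intrinsics" (3x3 intrinsics, pixels), "k1" (the pictures are not rectified: a ray, as slopes to the right and down, at radius r is drawn at 1 + k1 r^2 times it, then the intrinsics apply), "extrinsics" (4x4, takes a point from camera to world coordinates); the wrist camera has in their place "tool_from_camera" (4x4, takes a point from camera to tool coordinates, whose origin is the TCP and whose axes are the flange's). Camera axes: x right, y down, z forward; pixel columns grow to the right and rows downward; lengths in m; the calibration is good to about 2 mm. A picture is of the moment at which its call begins: read the wrist's pose just before it. There is no depth.
- r.finish_job(): hands the job in, once; it reports no verdict.
Trained networks look in a picture, given as the dict that the camera call returned (one of the last four; its "shot" number tells which), for a name from the list of things; names that differ only in an ending like _2 or _b are one class to them, and where a whole thing is asked for, a point or a joint stands for the part that bears it (a point fixed in the world has none). Each returns a list of dicts, best first, with "p" (0 to 1); they miss things now and then, are a little off and sometimes report something else, mostly with a low value. They report only what shows in the picture. A call takes as long as a camera call. They do not tell look-alikes from the thing itself.
- r.spot_in(picture, label): "xyz" ([x, y, z] in m, in world coordinates, good to about 4 mm: the middle of the surface that is visible of it).
- r.spot_point(picture, label): "xyz" ([x, y, z] in m, in world coordinates, good to about 4 mm: a listed point, or the origin of a listed thing).
The state is a dict: "clock": time; "q": joint angles; "qd": joint speeds; "joint_torque": joint torques, N m; "tool_pos": TCP position; "eef_rot": TCP orientation; "contact_force": force on the tool from outside, world axes, zero at the start; "moment": the same for the moment, N m; "opening": opening from 0.0 (shut) to 1.0 (fully open).
Only numpy, scipy, OpenCV 4.12 (cv2) and the standard library are available. Lean on these libraries where they do the work, as an engineer would, in place of code of your own. Each camera call takes 0.05 s, during which the arm holds its last target.

## Working session

There is one attempt and no reset: what is moved stays moved. The work goes in short steps, Python scripts to look and compute and a tool call to move; the robot and the scene stay as the last step left them, time stands still between calls to the robot, and variables do not carry over. Pictures are saved under pics/ and viewed, and the job is handed in when it is done.

Besides the shell and the picture viewer there is one more tool, called after ">>>" by a JSON object that holds its "method" and its "body", one argument or row to a line. carry_out: Moves the arm, as the interface text tells. Its arguments: {"type":"object","properties":{"commands":{"type":"array","items":{"type":"array","items":{"type":"number"}}},"fingers":{"type":"number"},"grip_force":{"type":"number"}},"required":["commands"]}

```bash
mkdir -p pics
cat > h.py <<'E'
import numpy as np,cv2
from plant import r
def ray(s,u,v,E=None):
    K=np.array(s["intrinsics"]);k1=s["k1"]
    d=np.array([(u-K[0,2])/K[0,0],(v-K[1,2])/K[1,1]]);p=d.copy()
    for _ in range(20): p=d/(1+k1*(p@p))
    return np.array([p[0],p[1],1.])
def onz(s,u,v,z):
    E=np.array(s["extrinsics"]);d=E[:3,:3]@ray(s,u,v);o=E[:3,3];return o+d*(z-o[2])/d[2]
def proj(s,P):
    E=np.linalg.inv(np.array(s["extrinsics"]));K=np.array(s["intrinsics"])
    c=E[:3,:3]@np.array(P)+E[:3,3];p=c[:2]/c[2];p=p*(1+s["k1"]*(p@p));return np.array([K[0,0]*p[0]+K[0,2],K[1,1]*p[1]+K[1,2]])
E
python3 - <<'E'
from h import *
st=r.get_state();print({k:np.round(v,3) for k,v in st.items()})
for n in ["top","scene"]:
    s=r.snapshot(n);cv2.imwrite(f"pics/{n}0.png",cv2.resize(s["img"],(800,600)))
    print(n,np.round(s["extrinsics"],3).tolist())
    for l in ["dock","home","contacts","board","tab_left","tab_right","pivot_left","pivot_right","lever_left","bench_block","mandrel","dish","jar","mallet","graver"]:
        try:
            o=r.spot_point(s,l);print(l,[(round(a["p"],2),np.round(a["xyz"],3).tolist()) for a in o[:3]])
        except Exception as e: print(l,e)
E
```

```text
{'clock': np.float64(0.0), 'q': array([ 1.226,  0.69 , -0.194,  1.566,  0.157,  0.903, -0.215]), 'qd': array([-0.001,  0.   , -0.001,  0.   , -0.002, -0.001,  0.001]), 'joint_torque': array([ 0.0000e+00, -5.2758e+01, -1.2670e+00, -1.5343e+01, -5.3000e-02,
        7.0000e-03,  0.0000e+00]), 'tool_pos': array([ 0.231, -0.58 ,  0.238]), 'eef_rot': array([ 0.982,  0.188, -0.   , -0.001]), 'contact_force': array([ 0.419, -0.483, -0.372]), 'moment': array([-0.   ,  0.056,  0.022]), 'opening': np.float64(1.001)}
top [[-0.022, -0.99, 0.141, 0.311], [-1.0, 0.025, 0.014, 0.008], [-0.018, -0.141, -0.99, 1.392], [0.0, 0.0, 0.0, 1.0]]
dock []
home []
contacts [(0.77, [0.64, 0.064, 0.027])]
board [(0.93, [0.312, -0.114, -0.005]), (0.86, [0.243, 0.317, 0.002]), (0.59, [0.464, 0.028, 0.01])]
tab_left [(0.67, [0.44, 0.139, 0.043])]
tab_right [(0.5, [0.487, -0.096, 0.045])]
pivot_left [(0.56, [0.518, 0.14, 0.046])]
pivot_right [(0.73, [0.555, -0.057, 0.044]), (0.51, [0.54, -0.211, -0.003]), (0.34, [0.468, 0.026, 0.011])]
lever_left it knows: bench_block, board, contacts, dish, dock, graver, home, jar,
[... 710 characters left out ...]
44])]
tab_right [(0.73, [0.492, -0.095, 0.043]), (0.53, [0.557, 0.252, 0.002])]
pivot_left [(0.73, [0.517, 0.141, 0.046])]
pivot_right [(0.95, [0.554, -0.057, 0.045]), (0.74, [0.638, 0.064, 0.028])]
lever_left it knows: bench_block, board, contacts, dish, dock, graver, home, jar, mallet, mandrel, pivot_left, pivot_right, tab_left, tab_right
bench_block [(0.94, [0.556, 0.254, -0.0]), (0.26, [0.539, 0.043, 0.004])]
mandrel [(0.84, [0.632, -0.156, -0.002]), (0.2, [0.496, -0.092, 0.047])]
dish [(0.62, [0.542, -0.206, 0.003]), (0.45, [0.366, -0.447, 0.003]), (0.21, [0.516, 0.142, 0.042])]
jar [(0.87, [0.429, 0.284, -0.0])]
mallet [(0.97, [0.367, 0.451, 0.0])]
graver [(0.66, [0.365, -0.446, 0.0])]
```

View pics/top0.png

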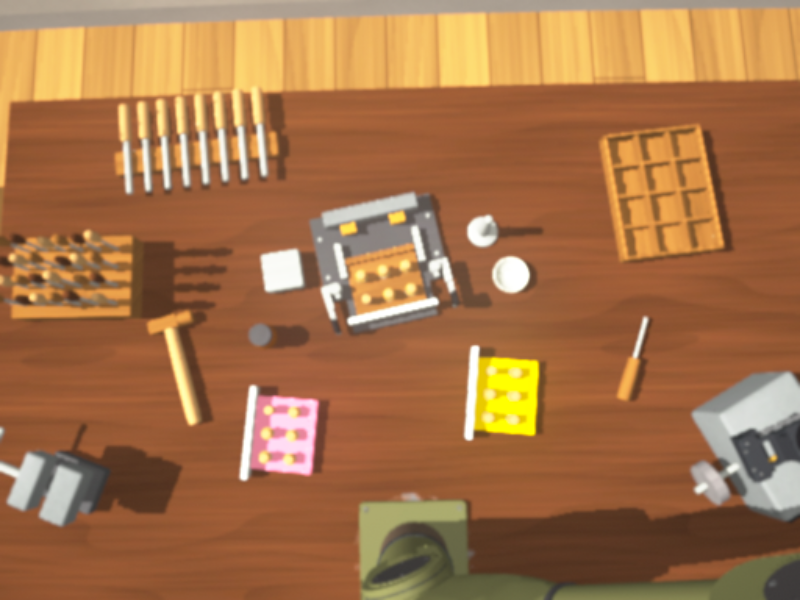

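View pics/scene0.png

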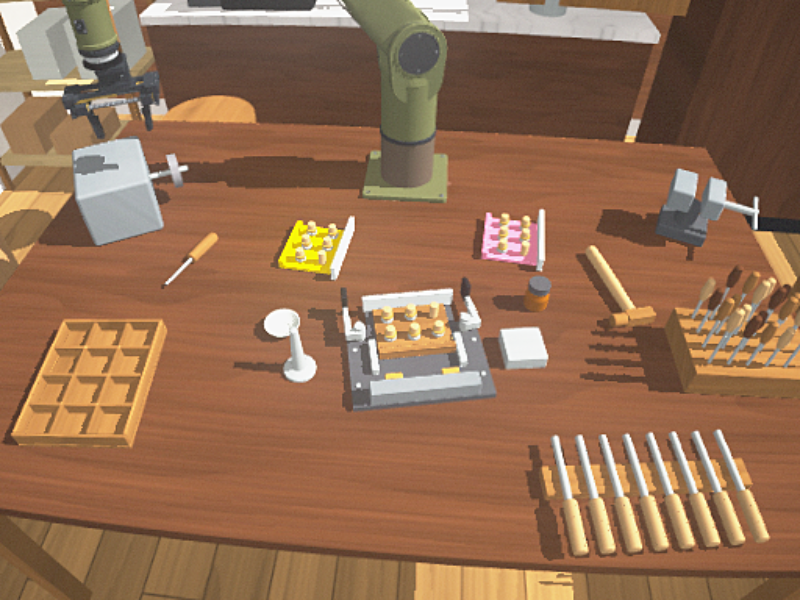

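The board meant is the natural-wood one in the dock, at top (393,285). The look-alikes at (280,433) pink and (505,395) yellow are ruled out by colour. I'll confirm with a crop and work out the dock frame.

```bash
cat >> h.py <<'E'
from scipy.spatial.transform import Rotation as Ro
PL=np.array([0.5175,0.1405]);PR=np.array([0.5545,-0.057])
import json,os
if os.path.exists('dock.json'):
    O,YAW=json.load(open('dock.json'));O=np.array(O)
else:
    O=(PL+PR)/2; d=PL-PR; YAW=np.arctan2(-d[0],d[1])
def d2w(x,y):
    c,s=np.cos(YAW),np.sin(YAW);return O+[c*x-s*y,s*x+c*y]
def w2d(p):
    c,s=np.cos(YAW),np.sin(YAW);v=np.array(p[:2])-O;return np.array([c*v[0]+s*v[1],-s*v[0]+c*v[1]])
def Rdown(yaw): return Ro.from_euler('z',yaw)*Ro.from_euler('x',np.pi)
def row(pos,yaw,st=None,start=None):
    if start is None:
        st=st or r.get_state(); p0=np.array(st["tool_pos"]);R0=Ro.from_quat(st["eef_rot"])
    else: p0,R0=start
    dp=R0.inv().apply(np.array(pos)-p0); w=(R0.inv()*Rdown(yaw)).as_rotvec(degrees=True)
    return np.round(np.r_[dp,w],4)
def tab(side,th):  # side +1 left, dock coords rel.
    x=-22.5*np.cos(th)-71*np.sin(th); y=-71*np.cos(th)+22.5*np.sin(th)
    return np.array([x,side*(100+y)])/1000
E
python3 - <<'E'
from h import *
print(O,np.degrees(YAW)); s=r.snapshot("top"); cv2.imwrite("pics/crop0.png",cv2.resize(s["img"][110:220,180:310],None,fx=6,fy=5.4,interpolation=cv2.INTER_CUBIC))
for p in [(0.466,0.030),(0.441,.1395),(.4895,-.0955),(.638,.064)]: print(w2d(p))
print(row([*d2w(-.10,0),.20],YAW)); print(r.get_state()["clock"])
E
```

```text
[0.536   0.04175] 10.610897131999407
[-0.07096665  0.0013406 ]
[-0.07537601  0.11357165]
[-0.07097785 -0.12634064]
[0.10435291 0.00308743]
[ 4.15300e-01 -4.84800e-01  3.87000e-02  1.90000e-03  4.00000e-04
  1.10932e+01]
1.55
```

View pics/crop0.png

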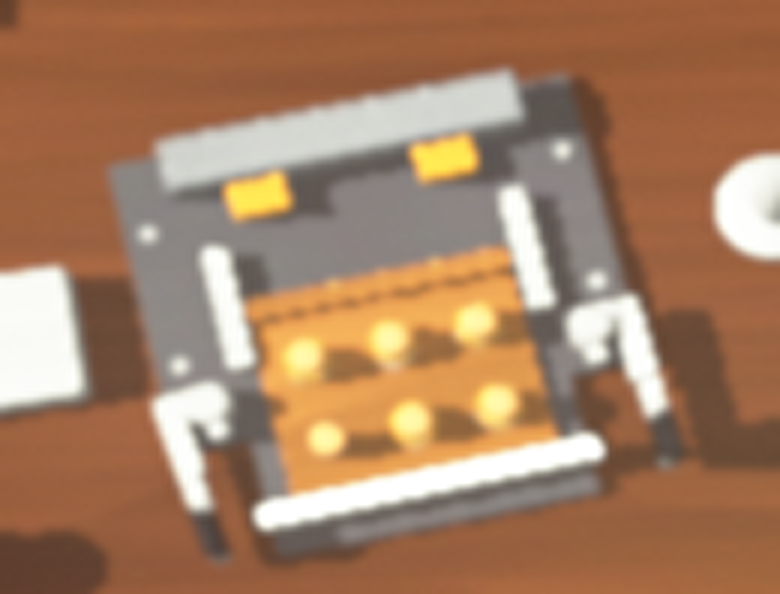

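The crop shows the wooden board between the dock rails, its white panel running from (255,515) to (600,445). The black tabs are at (210,535) and (665,440). I'm moving above the front of the dock now.

>>> {"method": "carry_out", "body": {
  "commands": [
    [0.415,-0.485,0,0,0,11],
    [0.415,-0.485,0,0,0,11],
    [0.415,-0.485,0,0,0,11],
    [0.415,-0.485,0,0,0,11],
    [0.415,-0.485,0,0,0,11],
    [0.415,-0.485,0,0,0,11],
    [0.415,-0.485,0,0,0,11],
    [0.415,-0.485,0,0,0,11],
    [0.415,-0.485,0,0,0,11],
    [0.415,-0.485,0,0,0,11],
    [0.415,-0.485,0,0,0,11],
    [0.415,-0.485,0,0,0,11]
  ],
  "fingers": 255,
  "grip_force": 40
}}

```text
clock: 2.75
tool_pos: [0.4256, -0.0108, 0.239]
eef_rot: [0.996, 0.093, 0.001, 0.0]
contact_force: [0.8, -0.6, 0.7]
opening: 0.003
```

>>> {"method": "carry_out", "body": {
  "commands": [
    [0,0,0,0,0,0],
    [0,0,0,0,0,0],
    [0,0,0,0,0,0],
    [0,0,0,0,0,0]
  ]
}}

```text
clock: 3.15
tool_pos: [0.4245, -0.0147, 0.2387]
eef_rot: [0.996, 0.092, -0.0, 0.0]
contact_force: [-0.6, -0.7, -0.8]
opening: 0.003
```

Run:
```python
from h import *
st=r.get_state();print(st["clock"],st["tool_pos"],st["eef_rot"],np.round(st["q"],2),st["opening"])
s=r.snapshot("wrist");cv2.imwrite("pics/w1.png",cv2.resize(s["img"],(800,600)))
for l in ["board","tab_left","tab_right","pivot_left","pivot_right","contacts"]:
    print(l,[(round(a["p"],2),np.round(a["xyz"],4).tolist(),np.round(w2d(a["xyz"]),4)) for a in r.spot_point(s,l)[:2]])
print(row([*d2w(-.10,0),.03],YAW)); print(r.get_state()["clock"])
```

```text
3.15 [ 0.42447905 -0.01465379  0.23871978] [ 9.95800703e-01  9.15466148e-02 -2.49570218e-04  3.38138465e-04] [-0.02  0.44 -0.07  2.14  0.06  0.56 -1.53] 0.0028698489672412206
board [(0.41, [0.494, -0.0887, 0.0448], array([-0.0653, -0.1205]))]
tab_left [(0.64, [0.4402, 0.1419, 0.0449], array([-0.0757,  0.1161]))]
tab_right [(0.97, [0.4927, -0.0892, 0.0467], array([-0.0667, -0.1207]))]
pivot_left [(0.85, [0.5203, 0.1398, 0.0465], array([0.0026, 0.0993]))]
pivot_right [(0.87, [0.5536, -0.0551, 0.0466], array([-0.0005, -0.0984])), (0.25, [0.5373, -0.2078, -0.0023], array([-0.0447, -0.2455]))]
contacts [(0.43, [0.4639, 0.0268, 0.0125], array([-0.0736, -0.0014])), (0.35, [0.4422, 0.143, 0.0437], array([-0.0736,  0.1168]))]
[ 0.0193 -0.0336  0.2087  0.0039 -0.001   0.0433]
3.5
```

View pics/w1.png

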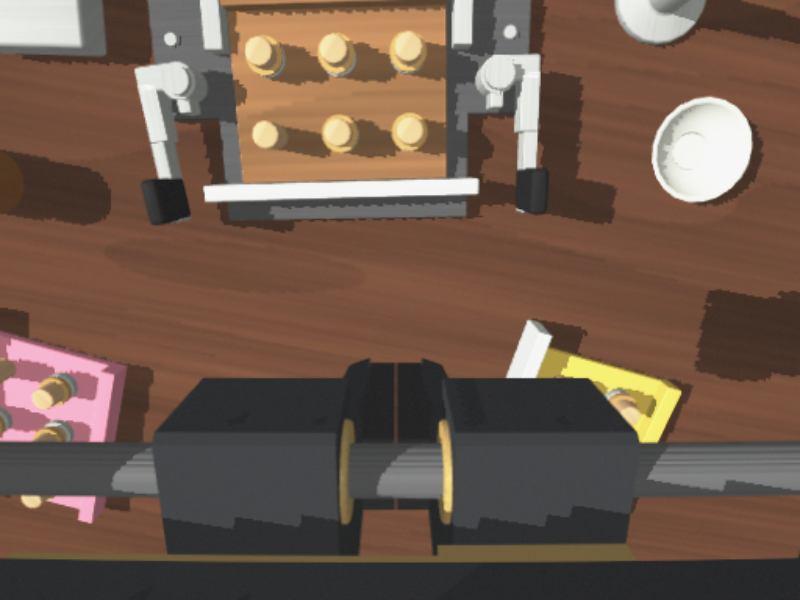

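```bash
python3 - <<'E'
from h import *
PL=np.array([.5184,.1403]);PR=np.array([.5542,-.0564]);O=(PL+PR)/2;d=PL-PR
json.dump([O.tolist(),float(np.arctan2(-d[0],d[1]))],open('dock.json','w'))
E
python3 - <<'E'
from h import *
print(O,np.degrees(YAW));print(row([*d2w(-.105,0),.10],YAW),row([*d2w(-.105,0),.03],YAW),row([*d2w(-.04,0),.03],YAW))
E
```

```text
[0.5363  0.04195] 10.315099370640786
[ 0.0147 -0.0343  0.1387  0.0039 -0.001   0.3391] [ 0.0147 -0.0343  0.2087  0.0039 -0.001   0.3391] [ 0.0796 -0.0339  0.2087  0.0039 -0.001   0.3391]
```

>>> {"method": "carry_out", "body": {
  "commands": [
    [0.013,-0.034,0.05,0,0,0],
    [0.013,-0.034,0.1,0,0,0],
    [0.013,-0.034,0.14,0,0,0],
    [0.013,-0.034,0.18,0,0,0],
    [0.013,-0.034,0.209,0,0,0],
    [0.013,-0.034,0.209,0,0,0],
    [0.013,-0.034,0.209,0,0,0]
  ]
}}

```text
clock: 4.2
tool_pos: [0.4353, 0.0221, 0.0388]
eef_rot: [0.996, 0.093, -0.006, 0.001]
contact_force: [-0.1, 0.4, -0.5]
opening: 0.003
```

>>> {"method": "carry_out", "body": {
  "commands": [
    [0.01,0,0,0,0,0],
    [0.015,0,0,0,0,0],
    [0.02,0,0,0,0,0],
    [0.025,0,0,0,0,0],
    [0.03,0,0,0,0,0],
    [0.035,0,0,0,0,0],
    [0.04,0,0,0,0,0],
    [0.045,0,0,0,0,0],
    [0.05,0,0,0,0,0],
    [0.05,0,0,0,0,0]
  ]
}}

```text
clock: 5.2
tool_pos: [0.4846, 0.0311, 0.0393]
eef_rot: [0.996, 0.093, -0.005, 0.001]
contact_force: [-2.7, -1.4, 1.8]
opening: 0.002
```

Run:
```python
from h import *
st=r.get_state();print(st["clock"],st["tool_pos"],w2d(st["tool_pos"]),st["contact_force"])
for n in ["top","wrist"]:
    s=r.snapshot(n)
    i=s["img"];i=cv2.resize(i[110:220,180:310],None,fx=6,fy=5.4,interpolation=cv2.INTER_CUBIC) if n=="top" else cv2.resize(i,(800,600))
    cv2.imwrite(f"pics/{n}2.png",i)
    print(n,[(round(a["p"],2),np.round(w2d(a["xyz"]),4)) for a in r.spot_point(s,"board")[:3]])
```

```text
5.2 [0.48457245 0.03108655 0.03932284] [-0.05283675 -0.00142546] [-2.74706276 -1.41132409  1.77140909]
top [(0.73, array([-0.2475, -0.111 ])), (0.59, array([-0.2384,  0.3216]))]
wrist [(0.7, array([-0.0425, -0.001 ])), (0.5, array([ 0.0002, -0.1011]))]
```

View pics/top2.png

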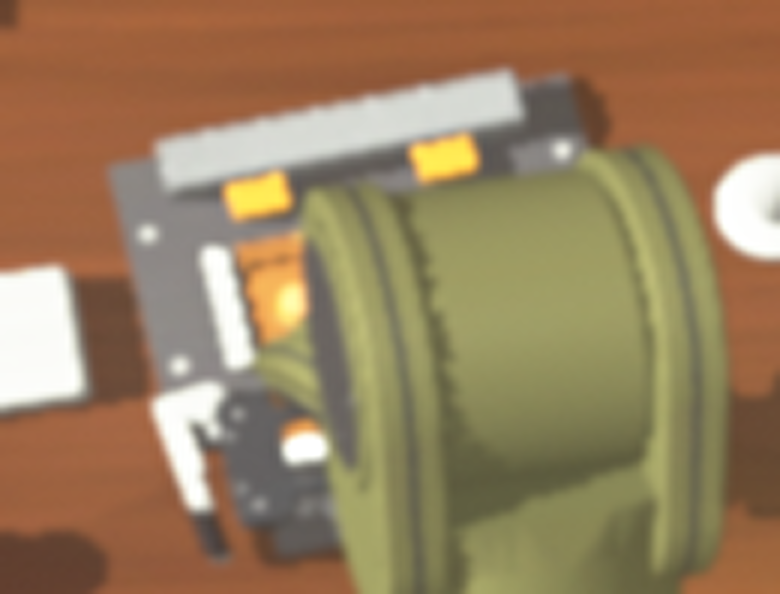

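View pics/wrist2.png

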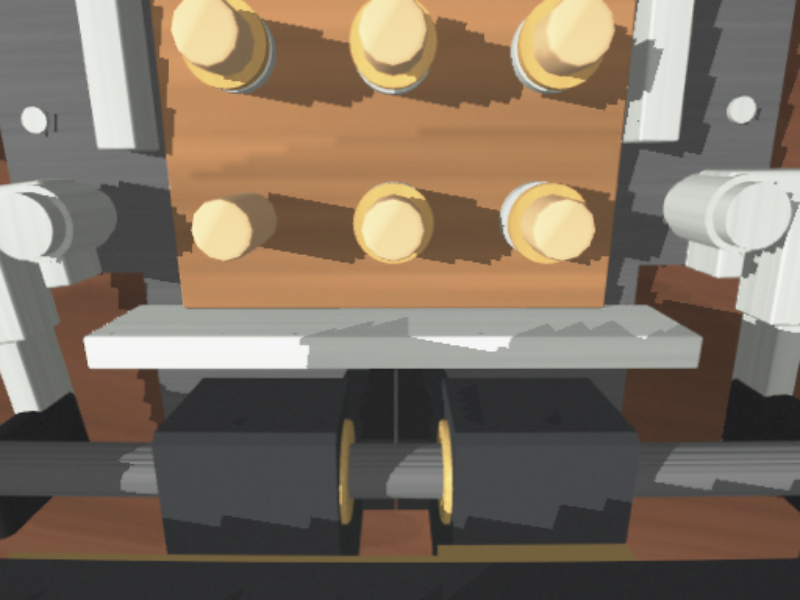

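The board slid to about dock x −42 mm and is straight. I'm pushing on another ~16 mm, to just short of the contacts.

>>> {"method": "carry_out", "body": {
  "commands": [
    [0.004,0,0.003,0,0,0],
    [0.008,0,0.005,0,0,0],
    [0.012,0,0.005,0,0,0],
    [0.016,0,0.005,0,0,0],
    [0.016,0,0.005,0,0,0],
    [0.016,0,0.005,0,0,0]
  ]
}}

```text
clock: 6.0
tool_pos: [0.5007, 0.0343, 0.034]
eef_rot: [0.996, 0.093, -0.005, 0.001]
contact_force: [-1.9, -0.9, -0.9]
opening: 0.009
```

Run:
```python
from h import *
st=r.get_state();print(st["clock"],st["tool_pos"],w2d(st["tool_pos"]),st["contact_force"],np.round(st["q"],2))
s=r.snapshot("wrist")
print([(round(a["p"],2),np.round(w2d(a["xyz"]),4)) for a in r.spot_point(s,"board")[:3]])
for l in["pivot_left","pivot_right"]:print([(round(a["p"],2),np.round(w2d(a["xyz"]),4)) for a in r.spot_point(s,l)[:3]])
cv2.imwrite("pics/w3.png",s["img"])
```

```text
6.0 [0.50068094 0.03432055 0.03401347] [-0.03640952 -0.00112814] [-1.9203484  -0.86060314 -0.93997224] [-0.02  0.9  -0.23  2.06  0.72  0.27 -2.25]
[(0.91, array([-0.0231, -0.0045]))]
[(0.7, array([0.0026, 0.1021]))]
[(0.95, array([-0.0017, -0.0988])), (0.15, array([0.0021, 0.1021]))]
```

View pics/w3.png

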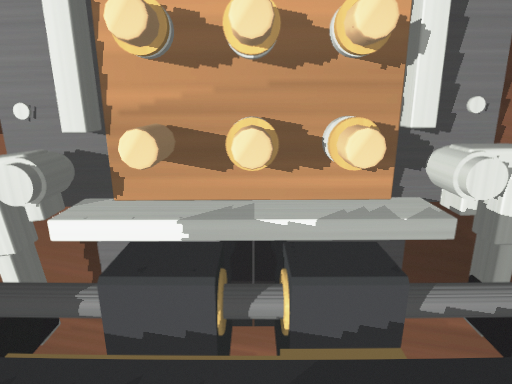

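```bash
cat >> h.py <<'E'
def tool(side,th,gap):
    # pusher centre & yaw at lever angle th; gap from tab face
    t=tab(side,th); ang=-side*th   # push dir (dock) at theta
    u=np.array([np.cos(ang),np.sin(ang)]); p=t-u*(.0055+.010+gap)
    yaw=YAW+ang+(0 if side>0 else np.pi)
    return d2w(*p),np.arctan2(np.sin(yaw),np.cos(yaw)),p
E
python3 - <<'E'
from h import *
def th(side,p):
    v=np.array(p)*[1,side]-[0,.1]; v*=1000
    return np.arctan2(-71*v[0]+22.5*v[1],-22.5*v[0]-71*v[1])
L=[(.440,.139),(.442,.140),(.4402,.1419)];R=[(.487,-.096),(.492,-.095),(.4927,-.0892)]
tl=np.mean([th(1,w2d(p)) for p in L]);tr=np.mean([th(-1,w2d(p)) for p in R]);print(tl,tr)
print(row([*d2w(-.05,0),.14],YAW))
p,y,pd=tool(1,tl,.012);print(pd,np.degrees(y));print(row([*p,.14],y),row([*p,.045],y))
E
```

```text
1.4434876536488577 1.609392873789303
[-0.0146 -0.0008 -0.1056  0.078   0.5374  0.4133]
[-0.07677366  0.14058084] -72.3906509626807
[-4.03000e-02 -1.41600e-01 -1.05600e-01  4.52200e-01  3.84700e-01
  8.31184e+01] [-3.94000e-02 -1.41700e-01 -1.06000e-02  4.52200e-01  3.84700e-01
  8.31184e+01]
```

>>> {"method": "carry_out", "body": {
  "commands": [
    [-0.015,0,0,0,0,0],
    [-0.015,0,-0.05,0,0,0],
    [-0.015,0,-0.105,0,0,0],
    [-0.03,-0.04,-0.106,0.2,0.2,8],
    [-0.04,-0.08,-0.106,0.2,0.3,16],
    [-0.04,-0.12,-0.106,0.2,0.4,24],
    [-0.04,-0.142,-0.106,0.2,0.4,32],
    [-0.04,-0.142,-0.106,0.2,0.4,40],
    [-0.04,-0.142,-0.106,0.3,0.4,48],
    [-0.04,-0.142,-0.106,0.4,0.4,56],
    [-0.04,-0.142,-0.106,0.4,0.4,64],
    [-0.04,-0.142,-0.106,0.4,0.4,72]
  ]
}}

```text
clock: 7.4
tool_pos: [0.4364, 0.1677, 0.1407]
eef_rot: [0.859, -0.512, 0.0, -0.001]
contact_force: [0.2, 0.4, 0.5]
opening: 0.01
```

>>> {"method": "carry_out", "body": {
  "commands": [
    [0,0,0,0,0,8],
    [0,0,0,0,0,11],
    [0,0,0,0,0,11],
    [0,0,0,0,0,11]
  ]
}}

```text
clock: 7.8
tool_pos: [0.4358, 0.1673, 0.1404]
eef_rot: [0.808, -0.589, -0.0, 0.0]
contact_force: [0.1, 0.9, -0.5]
opening: 0.003
```

Run:
```python
from h import *
st=r.get_state();print(st["clock"],st["tool_pos"],w2d(st["tool_pos"]),st["contact_force"],np.round(st["q"],2))
s=r.snapshot("scene");cv2.imwrite("pics/s4.png",cv2.resize(s["img"][150:270,180:370],None,fx=4,fy=4,interpolation=cv2.INTER_CUBIC))
tl=1.443
for l in ["tab_left","board"]: print([(round(a["p"],2),np.round(a["xyz"],3),np.round(w2d(a["xyz"]),4)) for a in r.spot_point(s,l)[:3]])
p,y,pd=tool(1,tl,.012);print(row([*p,.14],y),row([*p,.045],y))
```

```text
7.8 [0.43582834 0.16731213 0.14042707] [-0.07640029  0.14132662] [ 0.08074977  0.9040295  -0.53163863] [-0.69  0.7   0.36  2.14 -0.62  0.4  -2.65]
[(0.46, array([0.446, 0.137, 0.042]), array([-0.0722,  0.1098]))]
[(0.87, array([0.514, 0.04 , 0.016]), array([-0.0219,  0.0025])), (0.79, array([ 0.31 , -0.115, -0.001]), array([-0.2511, -0.114 ])), (0.71, array([ 0.542, -0.207,  0.002]), array([-0.0387, -0.2458]))]
[0.0004 0.0002 0.0004 0.0533 0.0282 0.1331] [4.000e-04 1.000e-04 9.540e-02 5.330e-02 2.820e-02 1.331e-01]
```

View pics/s4.png

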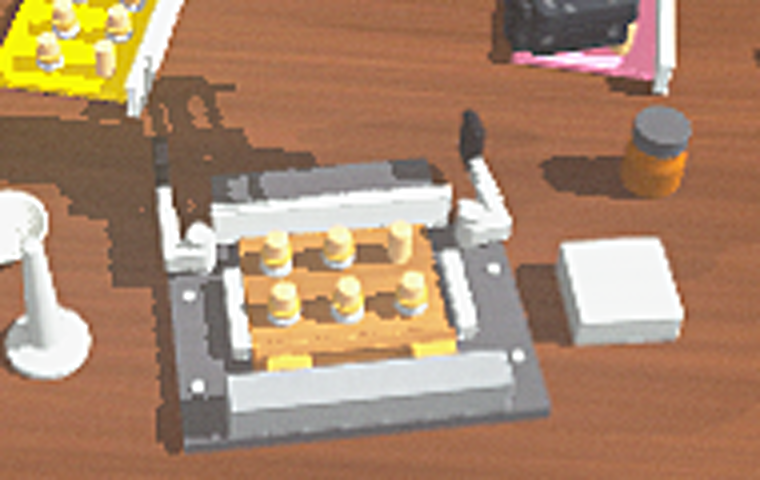

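>>> {"method": "carry_out", "body": {
  "commands": [
    [0,0,0.03,0,0,0],
    [0,0,0.06,0,0,0],
    [0,0,0.095,0,0,0],
    [0,0,0.095,0,0,0],
    [0,0,0.095,0,0,0]
  ]
}}

```text
clock: 8.45
tool_pos: [0.4352, 0.1663, 0.0455]
eef_rot: [0.807, -0.59, -0.001, 0.001]
contact_force: [-0.1, 0.3, 1.2]
opening: 0.004
```

```bash
sed -i 's/(0 if side>0 else np.pi)/0/' h.py
python3 - <<'E'
from h import *
st=r.get_state();print(st["clock"],st["tool_pos"],w2d(st["tool_pos"]),st["contact_force"],np.round(st["q"],2))
s=r.snapshot("scene");cv2.imwrite("pics/s5.png",cv2.resize(s["img"][130:270,180:370],None,fx=4,fy=4,interpolation=cv2.INTER_CUBIC))
tl=1.443
for th in np.arange(tl,-.05,-.1309): 
    p,y,pd=tool(1,th,0.0);print(round(th,3),row([*p,.044],y,st).round(4).tolist())
E
```

```text
8.45 [0.43518952 0.16634546 0.0455042 ] [-0.07720188  0.14048996] [-0.07014651  0.34999744  1.21630628] [-0.54  0.87  0.12  2.18 -0.74  0.14 -2.56]
1.443 [0.012, -0.0004, 0.0015, 0.1427, 0.0266, 0.0476]
1.312 [0.0216, 0.004, 0.0015, 0.1408, 0.0359, -7.4524]
1.181 [0.0317, 0.007, 0.0015, 0.1384, 0.0451, -14.9524]
1.05 [0.0421, 0.0088, 0.0015, 0.1356, 0.0543, -22.4524]
0.919 [0.0526, 0.0091, 0.0015, 0.1325, 0.0634, -29.9524]
0.788 [0.0631, 0.0081, 0.0015, 0.1289, 0.0723, -37.4525]
0.658 [0.0733, 0.0057, 0.0015, 0.1248, 0.0813, -44.9525]
0.527 [0.0832, 0.002, 0.0015, 0.1204, 0.0901, -52.4525]
0.396 [0.0925, -0.0029, 0.0015, 0.1155, 0.0988, -59.9525]
0.265 [0.1011, -0.0091, 0.0014, 0.1101, 0.1075, -67.4525]
0.134 [0.1088, -0.0162, 0.0014, 0.1043, 0.1161, -74.9525]
0.003 [0.1155, -0.0244, 0.0014, 0.098, 0.1246, -82.4525]
```

View pics/s5.png

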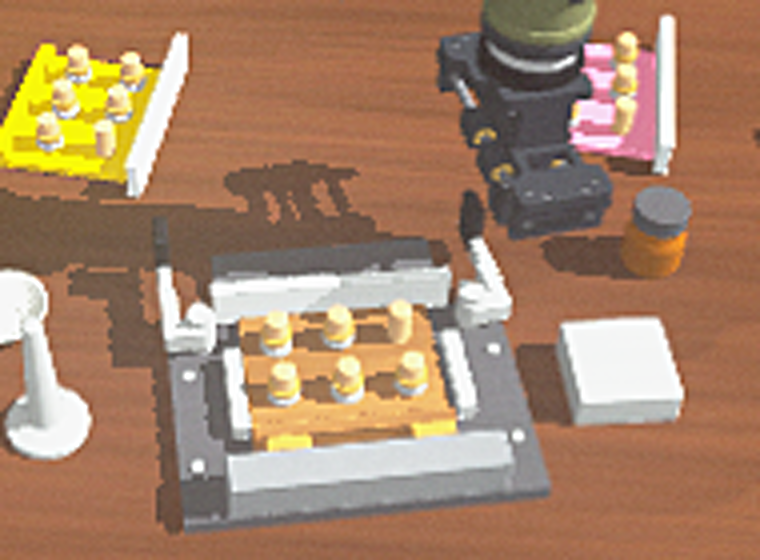

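The tool stands just outside the left tab, which is at (470,215). I'm sweeping the first half of the arc.

>>> {"method": "carry_out", "body": {
  "commands": [
    [0.012,0,0.001,0,0,0],
    [0.017,0.002,0.001,0,0,-3.7],
    [0.0216,0.004,0.001,0,0,-7.5],
    [0.0267,0.0055,0.001,0,0,-11.2],
    [0.0317,0.007,0.001,0,0,-15],
    [0.037,0.008,0.001,0,0,-18.7],
    [0.042,0.0088,0.001,0,0,-22.5],
    [0.0475,0.009,0.001,0,0,-26.2],
    [0.0526,0.009,0.001,0,0,-30],
    [0.058,0.0086,0.001,0,0,-33.7],
    [0.063,0.008,0.001,0,0,-37.5],
    [0.068,0.007,0.001,0,0,-41.2]
  ]
}}

```text
clock: 9.7
tool_pos: [0.4492, 0.1008, 0.0456]
eef_rot: [0.964, -0.265, -0.001, -0.0]
contact_force: [-1.0, 4.3, 0.2]
opening: 0.004
```

Run:
```python
from h import *
st=r.get_state();print(st["clock"],st["tool_pos"],w2d(st["tool_pos"]),st["contact_force"],np.round(st["q"],2))
s=r.snapshot("scene");cv2.imwrite("pics/s6.png",cv2.resize(s["img"][130:270,180:370],None,fx=4,fy=4,interpolation=cv2.INTER_CUBIC))
for th in np.arange(.723,-.09,-.0654): 
    p,y,pd=tool(1,th,0.0);print(round(th,3),row([*p,.044],y,st).round(4).tolist())
```

```text
9.7 [0.44919483 0.10079036 0.04563431] [-0.07516132  0.07348656] [-1.01544594  4.3346043   0.23560988] [-0.34  0.86  0.04  2.19 -0.33  0.1  -2.1 ]
0.723 [0.0008, 0.0014, 0.0016, -0.0324, 0.0929, 0.3467]
0.658 [0.0055, 0.0038, 0.0016, -0.0355, 0.0918, -3.4005]
0.592 [0.0104, 0.0058, 0.0016, -0.0385, 0.0907, -7.1476]
0.527 [0.0153, 0.0075, 0.0016, -0.0414, 0.0894, -10.8947]
0.461 [0.0204, 0.0089, 0.0016, -0.0444, 0.0881, -14.6419]
0.396 [0.0256, 0.01, 0.0016, -0.0473, 0.0868, -18.389]
0.331 [0.0308, 0.0107, 0.0016, -0.0502, 0.0853, -22.1362]
0.265 [0.036, 0.0111, 0.0016, -0.0531, 0.0838, -25.8833]
0.2 [0.0413, 0.0111, 0.0016, -0.056, 0.0823, -29.6305]
0.134 [0.0466, 0.0108, 0.0016, -0.0588, 0.0806, -33.3776]
0.069 [0.0518, 0.0102, 0.0015, -0.0616, 0.0789, -37.1247]
0.004 [0.057, 0.0092, 0.0015, -0.0644, 0.0772, -40.8719]
-0.062 [0.0621, 0.0079, 0.0015, -0.0672, 0.0753, -44.619]
```

View pics/s6.png

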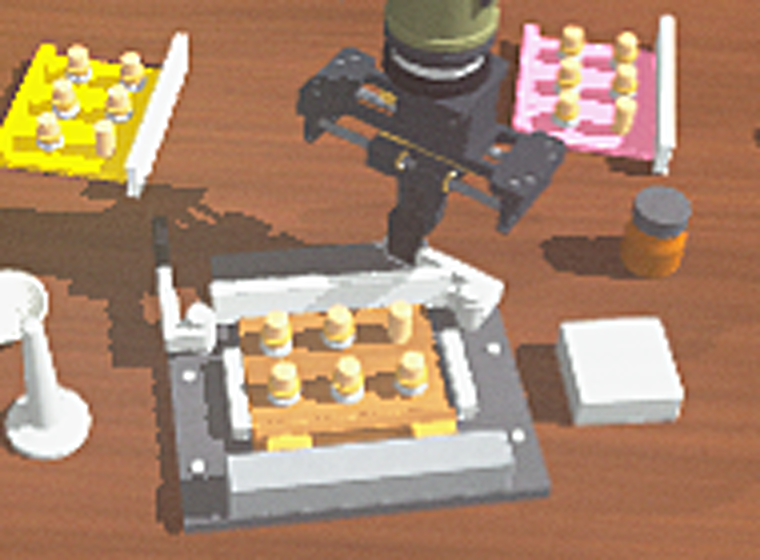

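The left lever is swinging, and the fingers and tab are at (410,240). Continuing.

>>> {"method": "carry_out", "body": {
  "commands": [
    [0.0055,0.004,0.001,0,0,-3.4],
    [0.0104,0.006,0.001,0,0,-7],
    [0.0153,0.0075,0.001,0,0,-11],
    [0.0204,0.009,0.001,0,0,-14.6],
    [0.0256,0.01,0.001,0,0,-18.4],
    [0.0308,0.0107,0.001,0,0,-22],
    [0.036,0.011,0.001,0,0,-26],
    [0.0413,0.011,0.001,0,0,-29.6],
    [0.0466,0.0108,0.001,0,0,-33.4],
    [0.0518,0.01,0.001,0,0,-37],
    [0.057,0.009,0.001,0,0,-41],
    [0.058,0.009,0.001,0,0,-41]
  ]
}}

```text
clock: 10.95
tool_pos: [0.4896, 0.0618, 0.0438]
eef_rot: [0.996, 0.087, -0.005, 0.0]
contact_force: [-8.1, 3.5, 0.7]
opening: -0.0
```

Run:
```python
from h import *
st=r.get_state();print(st["clock"],st["tool_pos"],w2d(st["tool_pos"]),st["contact_force"],np.round(st["q"],2))
p,y,pd=tool(1,0,0.0);print(pd,row([*p,.044],y,st))
s=r.snapshot("scene");cv2.imwrite("pics/s7.png",cv2.resize(s["img"][130:270,180:370],None,fx=4,fy=4,interpolation=cv2.INTER_CUBIC))
for l in ["tab_left","board"]: print([(round(a["p"],2),np.round(w2d(a["xyz"]),4)) for a in r.spot_point(s,l)[:3]])
```

```text
10.95 [0.48955491 0.06179452 0.04377496] [-0.0424362   0.02789404] [-8.06517477  3.48992945  0.68747756] [-0.21  0.87 -0.02  2.08  0.06  0.2  -1.68]
[-0.038  0.029] [ 4.400e-03 -1.100e-03 -3.000e-04 -4.500e-03  5.947e-01 -2.772e-01]
[(0.5, array([-0.024 ,  0.0285]))]
[(0.97, array([-0.2405,  0.3213])), (0.75, array([-0.2483, -0.113 ])), (0.63, array([-0.0156,  0.0018]))]
```

View pics/s7.png

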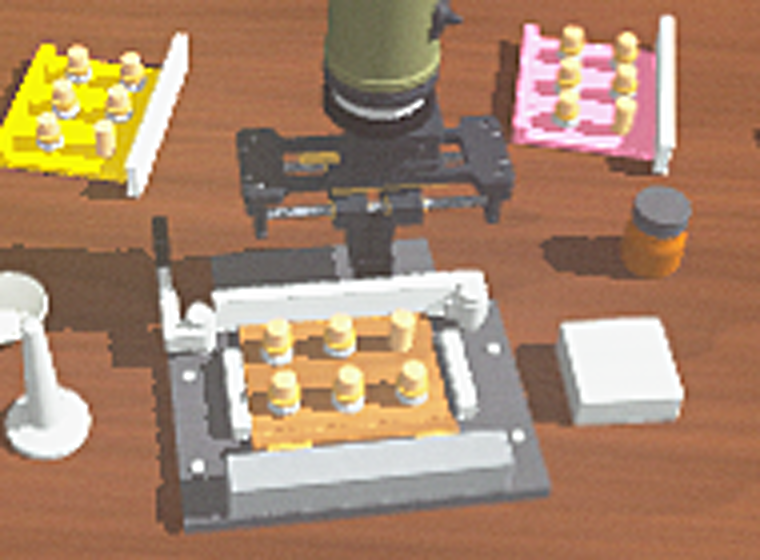

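>>> {"method": "carry_out", "body": {
  "commands": [
    [0.002,0,0,0,0,0],
    [0.004,0,0,0,0,0],
    [0.006,0,0,0,0,0],
    [0.006,0,0,0,0,0]
  ]
}}

```text
clock: 11.5
tool_pos: [0.4914, 0.0612, 0.0437]
eef_rot: [0.996, 0.087, -0.009, 0.002]
contact_force: [-13.5, 1.1, 6.4]
opening: -0.001
```

Run:
```python
from h import *
st=r.get_state();print(st["clock"],w2d(st["tool_pos"]),st["contact_force"])
```

```text
11.5 [-0.04076204  0.02701238] [-13.49058457   1.06310385   6.37502742]
```

>>> {"method": "carry_out", "body": {
  "commands": [
    [0.003,0,0,0,0,0],
    [0.006,0,0,0,0,0],
    [0.01,0,0,0,0,0],
    [0.01,0,0,0,0,0]
  ]
}}

```text
clock: 11.9
tool_pos: [0.4927, 0.0609, 0.0437]
eef_rot: [0.996, 0.087, -0.018, 0.003]
contact_force: [-27.0, -1.3, 19.9]
opening: 0.004
```

Run:
```python
from h import *
st=r.get_state();print(st["clock"],w2d(st["tool_pos"]),st["contact_force"],st["moment"])
s=r.snapshot("wrist");cv2.imwrite("pics/w8.png",cv2.resize(s["img"],(800,600)))
```

```text
11.9 [-0.03954007  0.02642649] [-26.99332525  -1.33737354  19.8751797 ] [-0.01785713  5.16441187  0.27596093]
```

View pics/w8.png

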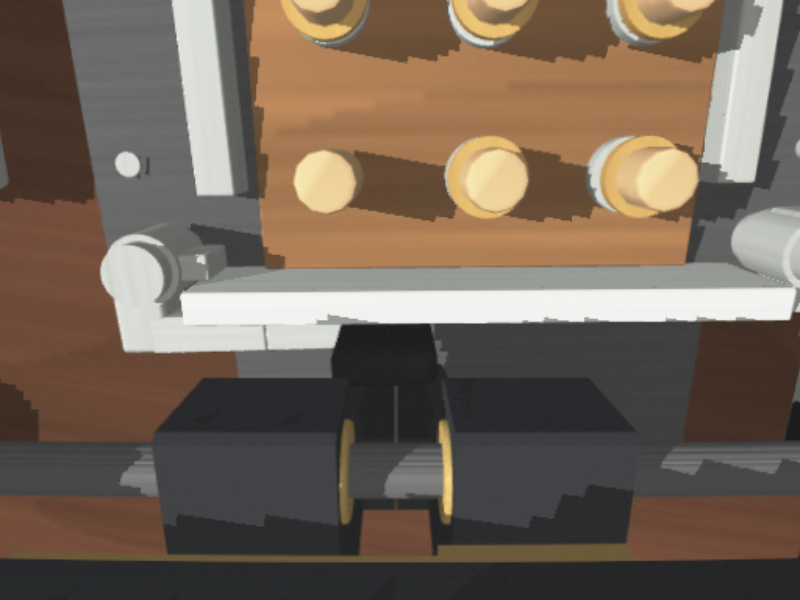

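The left lever lies flat across the panel: arm (130–340,335), tab (385,350). Force rises steeply there, so it's on its stop. I'm backing off and crossing to the right lever.

>>> {"method": "carry_out", "body": {
  "commands": [
    [-0.01,0,0,0,0,0],
    [-0.03,0,0,0,0,0],
    [-0.03,0,0,0,0,0],
    [-0.03,0,-0.05,0,0,0],
    [-0.03,0,-0.098,0,0,0],
    [-0.03,0,-0.098,0,0,0]
  ]
}}

```text
clock: 12.55
tool_pos: [0.4856, 0.0596, 0.1468]
eef_rot: [0.996, 0.085, 0.006, 0.0]
contact_force: [0.3, 0.6, -0.0]
opening: 0.006
```

Run:
```python
from h import *
st=r.get_state();print(st["clock"],w2d(st["tool_pos"]),st["contact_force"],np.round(st["q"],2))
s=r.snapshot("wrist");
for l in ["tab_left","tab_right","board"]: print([(round(a["p"],2),np.round(w2d(a["xyz"]),4)) for a in r.spot_point(s,l)[:3]])
cv2.imwrite("pics/w9.png",s["img"])
p,y,pd=tool(-1,1.609,0.014);print(pd,np.degrees(y),row([*p,.14],y))
```

```text
12.55 [-0.04667907  0.02646425] [ 0.30903982  0.57934229 -0.01786318] [-0.2   0.67 -0.03  2.07  0.05  0.4  -1.67]
[(0.86, array([-0.024 ,  0.0329]))]
[(0.63, array([-0.0624, -0.12  ])), (0.17, array([-0.0155, -0.0023]))]
[(0.68, array([-0.0132, -0.0011]))]
[-0.06896209 -0.15467386] 102.50400860719023 [-1.62000e-02  1.81900e-01  1.20000e-03 -4.18000e-02  9.76000e-02
 -9.26157e+01]
```

View pics/w9.png

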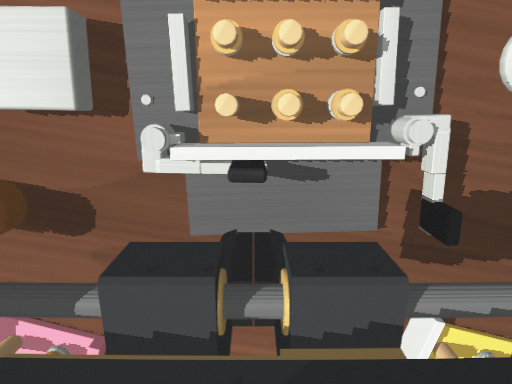

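>>> {"method": "carry_out", "body": {
  "commands": [
    [-0.016,0.04,0,0,0,-8],
    [-0.016,0.08,0,0,0,-16],
    [-0.016,0.12,0,0,0,-24],
    [-0.016,0.16,0,0,0,-32],
    [-0.016,0.182,0,0,0,-40],
    [-0.016,0.182,0,0,0,-48],
    [-0.016,0.182,0,0,0,-56],
    [-0.016,0.182,0,0,0,-64],
    [-0.016,0.182,0,0,0,-72],
    [-0.016,0.182,0,0,0,-80],
    [-0.016,0.182,0,0,0,-88],
    [-0.016,0.182,0,0,0,-92.6]
  ]
}}

```text
clock: 13.95
tool_pos: [0.4954, -0.1223, 0.1398]
eef_rot: [0.624, 0.781, -0.001, -0.002]
contact_force: [0.1, 0.1, -0.7]
opening: 0.003
```

>>> {"method": "carry_out", "body": {
  "commands": [
    [0,0,0,0,0,0],
    [0,0,0,0,0,0]
  ]
}}

```text
clock: 14.15
tool_pos: [0.4957, -0.1223, 0.1403]
eef_rot: [0.627, 0.779, -0.001, -0.001]
contact_force: [-0.2, 0.8, -0.2]
opening: 0.004
```

Run:
```python
from h import *
st=r.get_state();print(st["clock"],w2d(st["tool_pos"]),st["contact_force"],np.round(st["q"],2))
p,y,pd=tool(-1,1.609,0.014);print(pd,np.degrees(y),row([*p,.045],y))
s=r.snapshot("scene")
for l in ["tab_left","tab_right","board"]: print([(round(a["p"],2),np.round(w2d(a["xyz"]),4)) for a in r.spot_point(s,l)[:3]])
cv2.imwrite("pics/s10.png",cv2.resize(s["img"][130:270,150:370],None,fx=3.6,fy=4,interpolation=cv2.INTER_CUBIC))
```

```text
14.15 [-0.06930701 -0.15428379] [-0.19496806  0.82935002 -0.23893017] [ 0.48  0.74 -0.54  1.98  0.67  0.6  -0.3 ]
[-0.06896209 -0.15467386] 102.50400860719023 [-0.0005  0.0006  0.0953 -0.1845 -0.0565 -0.1125]
[(0.63, array([-0.0219,  0.0306]))]
[(0.68, array([-0.0639, -0.1271]))]
[(0.9, array([-0.0148,  0.0022])), (0.88, array([-0.2543, -0.1128])), (0.82, array([-0.2411,  0.3238]))]
```

View pics/s10.png

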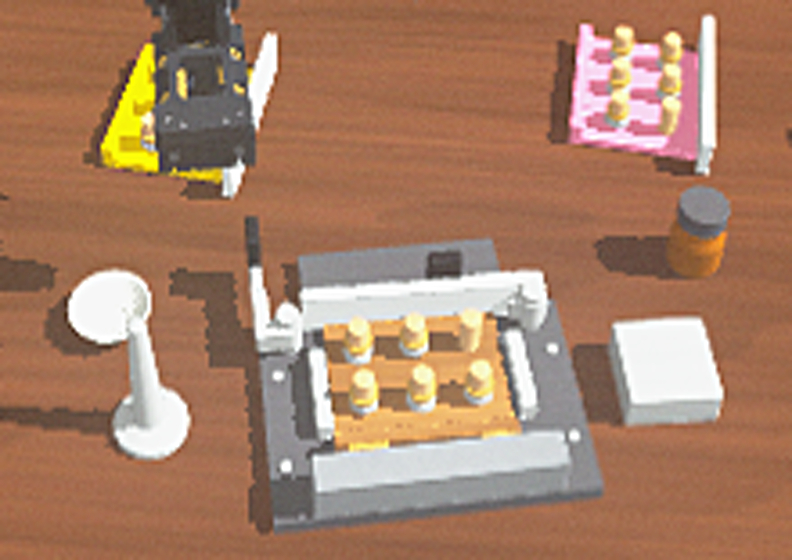

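>>> {"method": "carry_out", "body": {
  "commands": [
    [-0.002,0,0.03,0,0,0],
    [-0.002,0,0.06,0,0,0],
    [-0.002,0,0.095,0,0,0],
    [-0.002,0,0.095,0,0,0],
    [-0.002,0,0.095,0,0,0]
  ]
}}

```text
clock: 14.85
tool_pos: [0.4965, -0.1239, 0.0466]
eef_rot: [0.626, 0.78, -0.001, -0.001]
contact_force: [0.7, 0.3, 0.0]
opening: 0.002
```

Run:
```python
from h import *
st=r.get_state();print(st["clock"],w2d(st["tool_pos"]),st["tool_pos"],st["contact_force"],np.round(st["q"],2))
for th in np.arange(1.609,.7,-.0785): 
    p,y,pd=tool(-1,th,0.0);print(round(th,3),row([*p,.044],y,st).round(4).tolist())
```

```text
14.85 [-0.06887977 -0.15606014] [ 0.49647784 -0.12392159  0.04655517] [0.68799241 0.30400702 0.02523683] [ 0.37  0.89 -0.36  2.03  0.84  0.38 -0.45]
1.609 [0.0154, -0.0, 0.0026, -0.1395, 0.0051, 0.0423]
1.53 [0.0211, -0.0028, 0.0026, -0.1393, 0.0105, 4.54]
1.452 [0.027, -0.0051, 0.0026, -0.1388, 0.016, 9.0377]
1.374 [0.033, -0.0069, 0.0026, -0.1383, 0.0215, 13.5354]
1.295 [0.0392, -0.0083, 0.0026, -0.1376, 0.0269, 18.0331]
1.216 [0.0454, -0.0091, 0.0026, -0.1367, 0.0324, 22.5309]
1.138 [0.0518, -0.0095, 0.0026, -0.1357, 0.0378, 27.0286]
1.06 [0.0581, -0.0094, 0.0026, -0.1346, 0.0433, 31.5263]
0.981 [0.0644, -0.0088, 0.0026, -0.1333, 0.0487, 36.024]
0.902 [0.0706, -0.0076, 0.0026, -0.1319, 0.0541, 40.5217]
0.824 [0.0767, -0.0061, 0.0026, -0.1303, 0.0596, 45.0194]
0.745 [0.0827, -0.004, 0.0026, -0.1286, 0.065, 49.5172]
```

>>> {"method": "carry_out", "body": {
  "commands": [
    [0.0155,0,0.002,0,0,0],
    [0.021,-0.003,0.002,0,0,4.5],
    [0.027,-0.005,0.002,0,0,9],
    [0.033,-0.007,0.002,0,0,13.5],
    [0.039,-0.008,0.002,0,0,18],
    [0.0455,-0.009,0.002,0,0,22.5],
    [0.052,-0.0095,0.002,0,0,27],
    [0.058,-0.0095,0.002,0,0,31.5],
    [0.0645,-0.009,0.002,0,0,36],
    [0.0705,-0.0075,0.002,0,0,40.5],
    [0.0765,-0.006,0.002,0,0,45],
    [0.0825,-0.004,0.002,0,0,49.5]
  ]
}}

```text
clock: 16.05
tool_pos: [0.4741, -0.0459, 0.0461]
eef_rot: [0.896, 0.444, -0.001, 0.001]
contact_force: [-2.5, -3.5, 1.1]
opening: 0.005
```

Run:
```python
from h import *
st=r.get_state();print(st["clock"],w2d(st["tool_pos"]),st["tool_pos"],st["contact_force"],np.round(st["q"],2))
s=r.snapshot("scene");cv2.imwrite("pics/s11.png",cv2.resize(s["img"][130:270,150:370],None,fx=3.6,fy=4,interpolation=cv2.INTER_CUBIC))
for th in np.arange(.745,-.01,-.0745): 
    p,y,pd=tool(-1,th,0.0);print(round(th,3),row([*p,.044],y,st).round(4).tolist())
```

```text
16.05 [-0.07692698 -0.07528452] [ 0.47409689 -0.04589242  0.04614296] [-2.49551005 -3.46316979  1.08050144] [ 0.06  0.86 -0.1   2.14  0.48  0.16 -1.13]
0.745 [0.0018, -0.0007, 0.0021, -0.0184, 0.1792, -0.2821]
0.67 [0.0072, -0.0033, 0.0021, -0.0117, 0.1798, 3.9865]
0.596 [0.0127, -0.0056, 0.0021, -0.005, 0.1803, 8.255]
0.522 [0.0184, -0.0074, 0.0021, 0.0017, 0.1805, 12.5235]
0.447 [0.0243, -0.0088, 0.0021, 0.0085, 0.1806, 16.7921]
0.372 [0.0302, -0.0098, 0.0021, 0.0152, 0.1806, 21.0606]
0.298 [0.0362, -0.0103, 0.002, 0.022, 0.1803, 25.3291]
0.223 [0.0422, -0.0104, 0.002, 0.0288, 0.1799, 29.5977]
0.149 [0.0482, -0.01, 0.002, 0.0356, 0.1793, 33.8662]
0.074 [0.0541, -0.0092, 0.002, 0.0424, 0.1786, 38.1347]
-0.0 [0.06, -0.0079, 0.002, 0.0492, 0.1777, 42.4032]
```

View pics/s11.png

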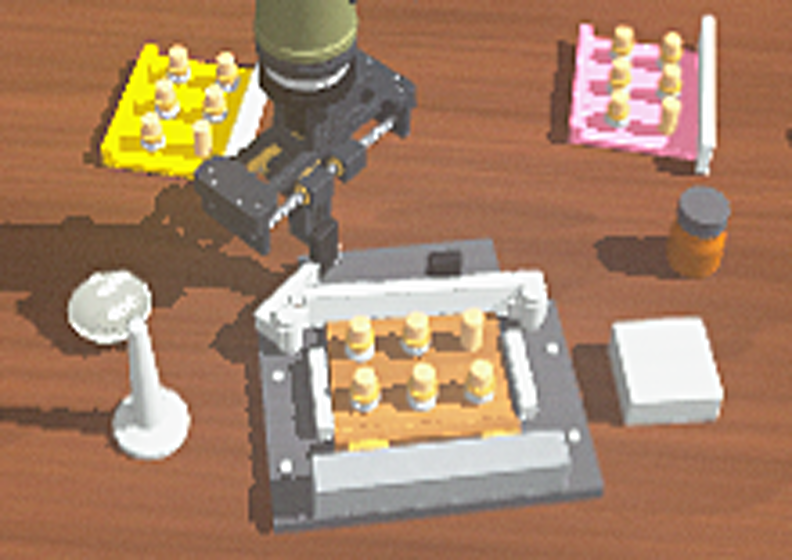

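>>> {"method": "carry_out", "body": {
  "commands": [
    [0.007,-0.003,0.002,0,0,4],
    [0.013,-0.0055,0.002,0,0,8],
    [0.0185,-0.0075,0.002,0,0,12.5],
    [0.0245,-0.009,0.002,0,0,17],
    [0.03,-0.01,0.002,0,0,21],
    [0.036,-0.0105,0.002,0,0,25.5],
    [0.042,-0.0105,0.002,0,0,29.5],
    [0.048,-0.01,0.002,0,0,34],
    [0.054,-0.009,0.002,0,0,38],
    [0.06,-0.008,0.002,0,0,42.4],
    [0.062,-0.008,0.002,0,0,42.4],
    [0.062,-0.008,0.002,0,0,42.4]
  ]
}}

```text
clock: 17.3
tool_pos: [0.5021, 0.0077, 0.0434]
eef_rot: [0.996, 0.092, -0.004, 0.001]
contact_force: [-5.5, -5.1, 1.2]
opening: 0.004
```

>>> {"method": "carry_out", "body": {
  "commands": [
    [0.004,0,0,0,0,0],
    [0.007,0,0,0,0,0],
    [0.01,0,0,0,0,0],
    [0.01,0,0,0,0,0]
  ]
}}

```text
clock: 17.7
tool_pos: [0.5034, 0.0086, 0.0433]
eef_rot: [0.996, 0.092, -0.012, 0.001]
contact_force: [-18.4, -4.5, 14.2]
opening: 0.008
```

Run:
```python
from h import *
st=r.get_state();print(st["clock"],w2d(st["tool_pos"]),st["contact_force"],st["moment"])
s=r.snapshot("wrist");cv2.imwrite("pics/w12.png",cv2.resize(s["img"],(800,600)))
p,y,pd=tool(-1,0,0.0);print(pd,row([*p,.044],y,st))
```

```text
17.7 [-0.03831199 -0.02697526] [-18.37162809  -4.54489644  14.1867323 ] [-0.96353917  3.64845945  0.08659715]
[-0.038 -0.029] [ 3.0000e-04  2.0000e-03 -7.0000e-04 -1.7900e-02  1.4354e+00  2.8120e-01]
```

View pics/w12.png

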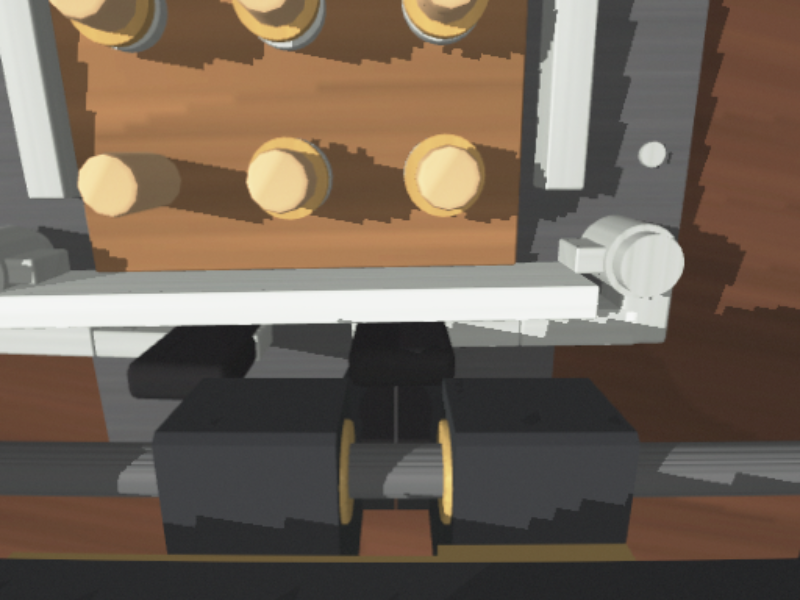

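Both levers look closed: tabs at (195,360) and (400,350). I'm pressing the right one slightly more, then backing off and inspecting from above the middle.

>>> {"method": "carry_out", "body": {
  "commands": [
    [0.004,0,0,0,0,0],
    [0.006,0,0,0,0,0],
    [0.006,0,0,0,0,0]
  ]
}}

```text
clock: 18.05
tool_pos: [0.5035, 0.0086, 0.0432]
eef_rot: [0.996, 0.092, -0.018, 0.001]
contact_force: [-28.4, -6.3, 23.9]
opening: 0.004
```

>>> {"method": "carry_out", "body": {
  "commands": [
    [-0.02,0,0,0,0,0],
    [-0.04,0,0,0,0,0],
    [-0.04,0,0,0,0,0],
    [-0.06,-0.02,-0.04,0,0,0],
    [-0.06,-0.025,-0.08,0,0,0],
    [-0.06,-0.025,-0.12,0,0,0],
    [-0.06,-0.025,-0.14,0,0,0],
    [-0.06,-0.025,-0.14,0,0,0]
  ]
}}

```text
clock: 18.85
tool_pos: [0.4617, 0.0274, 0.1861]
eef_rot: [0.996, 0.093, 0.004, -0.001]
contact_force: [-0.6, 0.1, -0.9]
opening: 0.007
```

Run:
```python
from h import *
st=r.get_state();print(st["clock"],w2d(st["tool_pos"]),st["tool_pos"],st["contact_force"])
for n in ["wrist","scene"]:
    s=r.snapshot(n)
    for l in ["tab_left","tab_right","board"]: print(n,l,[(round(a["p"],2),np.round(w2d(a["xyz"]),4)) for a in r.spot_point(s,l)[:3]])
    i=s["img"]
    if n=="wrist": cv2.imwrite("pics/w13.png",cv2.resize(i[60:260,60:480],None,fx=1.9,fy=1.9,interpolation=cv2.INTER_CUBIC))
    else: cv2.imwrite("pics/s13.png",cv2.resize(i[150:270,200:330],None,fx=5,fy=5,interpolation=cv2.INTER_CUBIC))
```

```text
18.85 [-0.07597167 -0.00097865] [0.46173143 0.02738357 0.18613547] [-0.58997434  0.05593657 -0.90423224]
wrist tab_left [(0.81, array([-0.0272,  0.0328]))]
wrist tab_right [(0.66, array([-0.0184, -0.0254])), (0.18, array([-0.024 ,  0.0339]))]
wrist board [(0.87, array([-0.0152,  0.0034])), (0.35, array([-0.0199, -0.0228]))]
scene tab_left [(0.54, array([-0.0249,  0.0273]))]
scene tab_right [(0.55, array([-0.0204, -0.031 ])), (0.54, array([-0.0932,  0.4356]))]
scene board [(0.9, array([-0.2526, -0.1116])), (0.84, array([-0.2391,  0.3264])), (0.75, array([-0.0126,  0.0034]))]
```

View pics/w13.png

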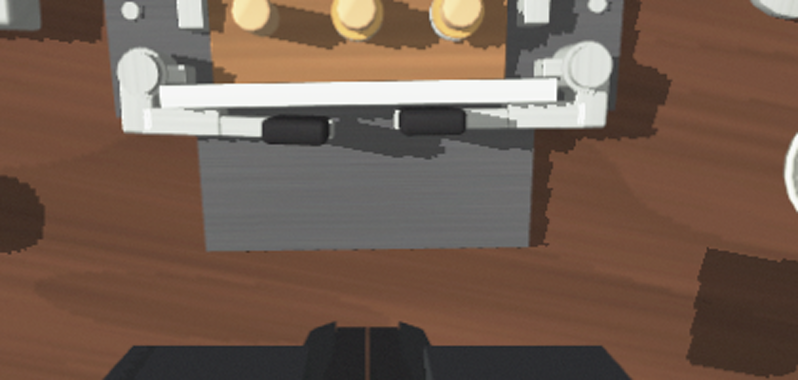

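View pics/s13.png

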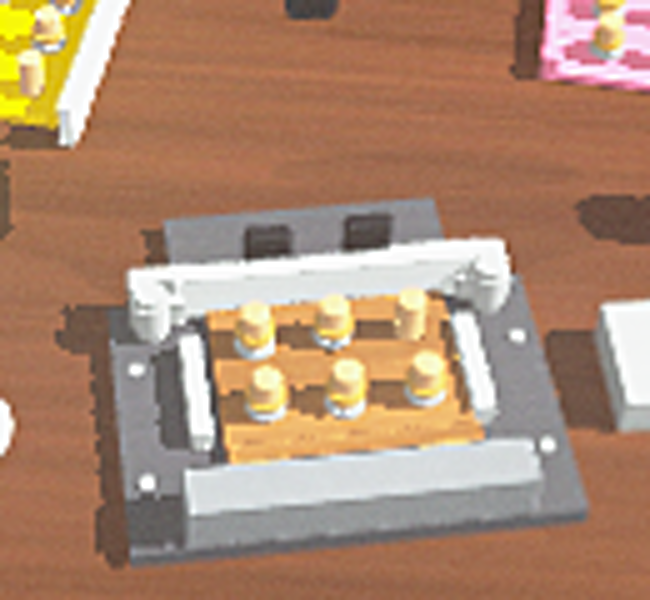

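The left arm still stands a few degrees open: in the wrist crop its tab at (297,130) is lower than the right one at (432,121). I'll spread the fingers to about 42 mm and press both tabs at once, square to the dock.

Run:
```python
from h import *
print(row([*d2w(-.07,0),.042],YAW),row([*d2w(-.038,0),.042],YAW))
```

```text
[ 0.0107 -0.0013  0.1395  0.0009  0.1931  0.3148] [ 0.0427 -0.0011  0.1394  0.0009  0.1931  0.3148]
```

>>> {"method": "carry_out", "body": {
  "commands": [
    [0.005,-0.001,0,0,0.2,0.3],
    [0.005,-0.001,0.05,0,0.2,0.3],
    [0.005,-0.001,0.1,0,0.2,0.3],
    [0.005,-0.001,0.139,0,0.2,0.3],
    [0.005,-0.001,0.139,0,0.2,0.3],
    [0.005,-0.001,0.139,0,0.2,0.3]
  ],
  "fingers": 133
}}

```text
clock: 19.85
tool_pos: [0.4623, 0.0282, 0.0433]
eef_rot: [0.996, 0.09, 0.0, 0.0]
contact_force: [-0.3, 0.7, 2.0]
opening: 0.477
```

Run:
```python
from h import *
st=r.get_state();print(st["clock"],w2d(st["tool_pos"]),st["tool_pos"],st["contact_force"],st["opening"])
print(row([*d2w(-.038,0),.042],YAW))
s=r.snapshot("wrist");cv2.imwrite("pics/w14.png",s["img"])
```

```text
19.85 [-0.07523618 -0.00031498] [0.4623362  0.0281682  0.04325199] [-0.34523877  0.71306327  2.03254922] 0.47710424270949603
[ 0.0372 -0.0003  0.0013  0.013  -0.0245  0.0047]
```

View pics/w14.png

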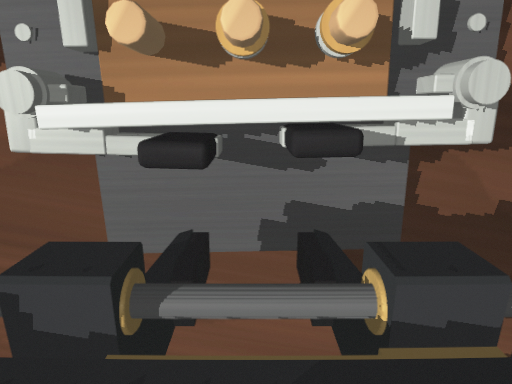

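The fingers line up with both tabs, at (178,150) and (324,139). Pressing.

>>> {"method": "carry_out", "body": {
  "commands": [
    [0.015,0,0.001,0,0,0],
    [0.028,0,0.001,0,0,0],
    [0.034,0,0.001,0,0,0],
    [0.038,0,0.001,0,0,0],
    [0.042,0,0.001,0,0,0],
    [0.046,0,0.001,0,0,0],
    [0.046,0,0.001,0,0,0]
  ]
}}

```text
clock: 20.6
tool_pos: [0.498, 0.0333, 0.0442]
eef_rot: [0.996, 0.09, -0.008, 0.002]
contact_force: [-15.8, -5.7, 12.0]
opening: 0.476
```

Run:
```python
from h import *
st=r.get_state();print(st["clock"],w2d(st["tool_pos"]),st["contact_force"],st["moment"],st["opening"],np.degrees((Rdown(YAW).inv()*Ro.from_quat(st["eef_rot"])).as_rotvec()))
s=r.snapshot("wrist");cv2.imwrite("pics/w15.png",s["img"])
```

```text
20.6 [-0.03926964 -0.0016692 ] [-15.83605207  -5.74210478  11.98760793] [-0.51586502  3.08811995  0.49358421] 0.47573516301521934 [-0.11101398 -0.94683017 -0.03467468]
```

View pics/w15.png

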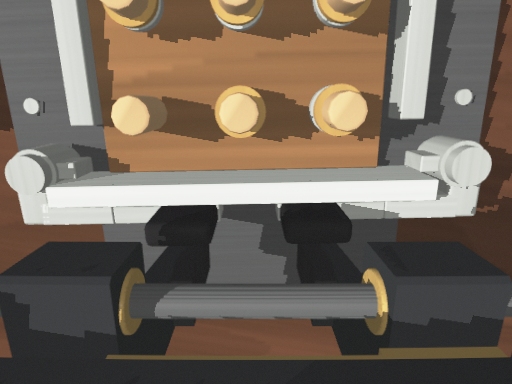

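>>> {"method": "carry_out", "body": {
  "commands": [
    [0.004,0,0,0,0,1],
    [0.008,0,0,0,0,2],
    [0.012,0,0,0,0,2],
    [0.012,0,0,0,0,2]
  ]
}}

```text
clock: 21.05
tool_pos: [0.4971, 0.0333, 0.044]
eef_rot: [0.997, 0.074, -0.021, 0.003]
contact_force: [-34.1, -7.2, 29.2]
opening: 0.475
```

Run:
```python
from h import *
st=r.get_state();print(st["clock"],w2d(st["tool_pos"]),st["contact_force"],st["moment"],st["opening"],np.degrees((Rdown(YAW).inv()*Ro.from_quat(st["eef_rot"])).as_rotvec()))
s=r.snapshot("wrist");cv2.imwrite("pics/w16.png",s["img"])
```

```text
21.05 [-0.04012421 -0.00144641] [-34.05032621  -7.23600232  29.20526377] [-0.55732315  6.8464897   1.08477816] 0.474950260311979 [-0.14255386 -2.37236995  1.82235722]
```

View pics/w16.png

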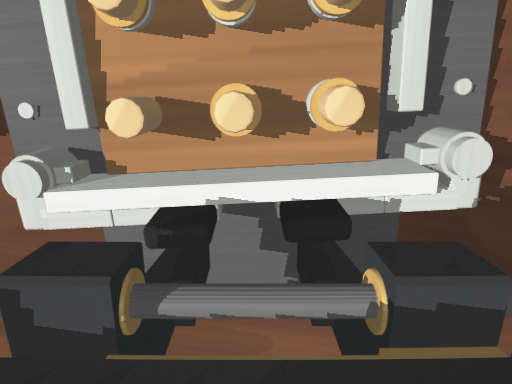

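>>> {"method": "carry_out", "body": {
  "commands": [
    [-0.02,0,0,0,0,0],
    [-0.045,0,0,0,0,-2],
    [-0.05,0,0,0,0,-2],
    [-0.055,0,-0.05,0,0,-2],
    [-0.055,0,-0.1,0,0,-2],
    [-0.055,0,-0.14,0,0,-2],
    [-0.055,0,-0.14,0,0,-2],
    [-0.055,0,-0.14,0,0,-2]
  ]
}}

```text
clock: 21.9
tool_pos: [0.4667, 0.0308, 0.1843]
eef_rot: [0.996, 0.09, 0.004, -0.0]
contact_force: [-0.6, 0.6, -0.7]
opening: 0.479
```

```bash
cat > look.py <<'E'
from h import *
import sys
st=r.get_state();s=r.snapshot("wrist")
print(st["clock"],w2d(st["tool_pos"]),st["contact_force"])
for l in ["tab_left","tab_right","board","pivot_left","pivot_right"]: print(l,[(round(a["p"],2),np.round(w2d(a["xyz"]),4)) for a in r.spot_point(s,l)[:2]])
i=s["img"];cv2.imwrite(sys.argv[1]+"_raw.png",i)
T=np.eye(4);T[:3,:3]=Ro.from_quat(st["eef_rot"]).as_matrix();T[:3,3]=st["tool_pos"]
E=T@np.array(s["tool_from_camera"]);np.savez("wcam.npz",E=E,K=s["intrinsics"],k1=s["k1"])
# rectified plane view at z=.065 and .038 (dock frame, 0.2 mm.. px)
def plane(z,xr,yr,sc):
    xs=np.arange(xr[1],xr[0],-sc);ys=np.arange(yr[1],yr[0],-sc)
    Y,X=np.meshgrid(ys,xs);c,sn=np.cos(YAW),np.sin(YAW)
    P=np.stack([O[0]+c*X-sn*Y,O[1]+sn*X+c*Y,np.full_like(X,z)],-1)
    Ei=np.linalg.inv(E);C=P@Ei[:3,:3].T+Ei[:3,3];p=C[...,:2]/C[...,2:];p=p*(1+s["k1"]*(p**2).sum(-1,keepdims=True));K=np.array(s["intrinsics"])
    return cv2.remap(i,(K[0,0]*p[...,0]+K[0,2]).astype(np.float32),(K[1,1]*p[...,1]+K[1,2]).astype(np.float32),cv2.INTER_CUBIC)
a=plane(.065,(-.06,.02),(-.12,.12),.0003);b=plane(.038,(-.06,.02),(-.12,.12),.0003)
cv2.imwrite(sys.argv[1]+".png",np.vstack([a,b]))
E
python3 look.py pics/w17
```

```text
21.9 [-0.07048435  0.00153004] [-0.59233257  0.57660796 -0.72164739]
tab_left [(0.58, array([-0.0246,  0.0299]))]
tab_right [(0.59, array([ 0.0595, -0.2084])), (0.56, array([-0.0203, -0.0258]))]
board [(0.69, array([-0.0128,  0.0023]))]
pivot_left [(0.73, array([-0.0016,  0.1023]))]
pivot_right [(0.94, array([ 0.0019, -0.097 ]))]
```

View pics/w17.png

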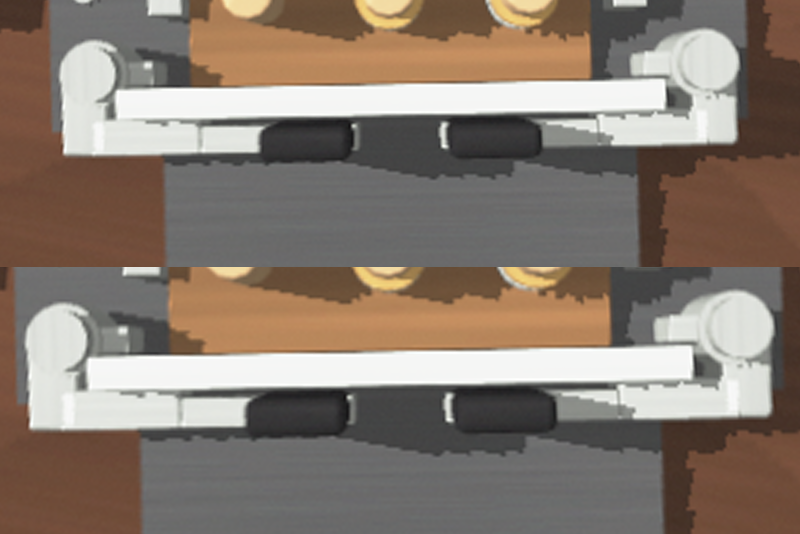

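```bash
cat > edge.py <<'E'
import cv2,numpy as np,sys
i=cv2.imread(sys.argv[1])[267:]
cv2.imwrite("pics/zz_%s.png"%sys.argv[2],np.vstack([cv2.resize(i[80:180,20:260],None,fx=3.3,fy=3,interpolation=cv2.INTER_CUBIC),cv2.resize(i[80:180,540:780],None,fx=3.3,fy=3,interpolation=cv2.INTER_CUBIC)]))
g=cv2.GaussianBlur(cv2.cvtColor(i,cv2.COLOR_BGR2GRAY),(3,3),0).astype(float)
def fit(x0,x1,y0,y1):
    xs=np.arange(x0,x1);d=np.diff(g[y0:y1],axis=0);ys=np.array([y0+np.argmin(d[:,x]) for x in xs])
    m=np.ones(len(xs),bool)
    for _ in range(5):
        c=np.polyfit(xs[m],ys[m],1);m=abs(np.polyval(c,xs)-ys)<1.5
    return np.degrees(np.arctan(c[0])),m.mean(),np.polyval(c,(x0+x1)/2)
print("L",fit(70,170,150,175),fit(190,240,150,175));print("R",fit(630,740,135,165),fit(560,612,135,165))
E
python3 edge.py pics/w17.png a
```

```text
L (np.float64(-1.03440905528422), np.float64(1.0), np.float64(160.84097209720974)) (np.float64(3.7270705865229e-14), np.float64(1.0), np.float64(158.99999999999997))
R (np.float64(-1.3872478817739964), np.float64(0.9727272727272728), np.float64(150.2952448127903)) (np.float64(-22.719369002184514), np.float64(0.19230769230769232), np.float64(146.50445798478424))
```

View pics/zz_a.png

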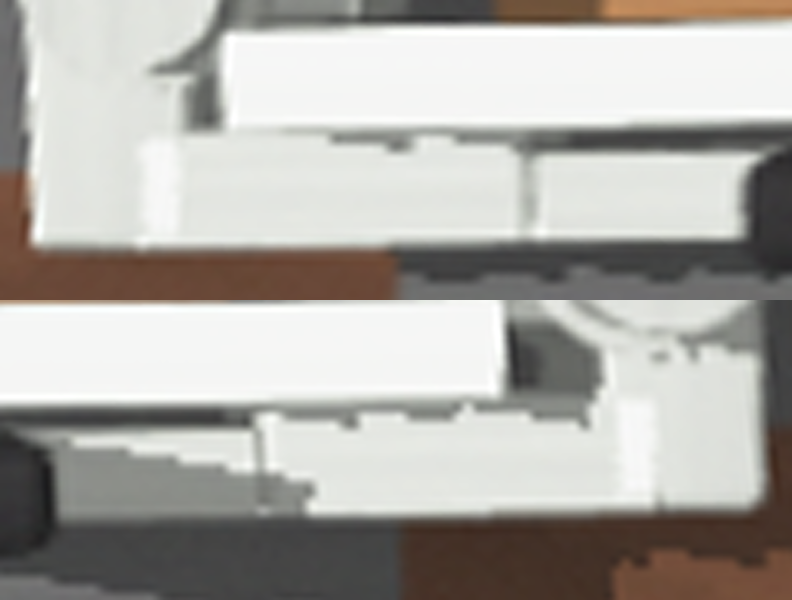

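Both arms are parallel to within about 0.4°. I'll wait a second and check that nothing creeps, and that the bystanders haven't moved.

>>> {"method": "carry_out", "body": {
  "commands": [
    [0,0,0,0,0,0],
    [0,0,0,0,0,0],
    [0,0,0,0,0,0],
    [0,0,0,0,0,0],
    [0,0,0,0,0,0],
    [0,0,0,0,0,0],
    [0,0,0,0,0,0],
    [0,0,0,0,0,0],
    [0,0,0,0,0,0],
    [0,0,0,0,0,0]
  ]
}}

```text
clock: 23.2
tool_pos: [0.4649, 0.0305, 0.1823]
eef_rot: [0.996, 0.09, 0.001, -0.0]
contact_force: [0.6, -0.4, -0.5]
opening: 0.478
```

```bash
python3 look.py pics/w18; python3 edge.py pics/w18.png b
python3 - <<'E'
from h import *
s=r.snapshot("scene");cv2.imwrite("pics/s18.png",cv2.resize(s["img"],(800,600)))
for l in ["bench_block","mandrel","dish","jar","mallet","graver"]: print(l,[(round(a["p"],2),np.round(a["xyz"],3)) for a in r.spot_point(s,l)[:1]])
E
```

```text
23.2 [-0.07225299  0.00154938] [ 0.55732654 -0.36602857 -0.48484902]
tab_left [(0.78, array([-0.0205,  0.0285]))]
tab_right [(0.76, array([-0.0218, -0.0257]))]
board [(0.65, array([-0.0112,  0.0029]))]
pivot_left [(0.63, array([-0.0002,  0.1026]))]
pivot_right [(0.85, array([ 0.0019, -0.0994]))]
L (np.float64(-0.5177623471687858), np.float64(1.0), np.float64(160.83548154815486)) (np.float64(-1.1608888461699627), np.float64(1.0), np.float64(158.34986794717884))
R (np.float64(-0.6224506720821354), np.float64(0.9727272727272728), np.float64(149.85198573639767)) (np.float64(-2.197581969913669), np.float64(0.9230769230769231), np.float64(151.7998986828774))
bench_block [(0.93, array([0.557, 0.249, 0.004]))]
mandrel [(0.85, array([ 0.636, -0.154, -0.002]))]
dish [(0.72, array([ 0.543, -0.206,  0.001]))]
jar [(0.7, array([0.429, 0.288, 0.   ]))]
mallet [(0.93, array([ 0.366,  0.454, -0.   ]))]
graver [(0.57, array([ 0.364, -0.448,  0.003]))]
```

View pics/s18.png

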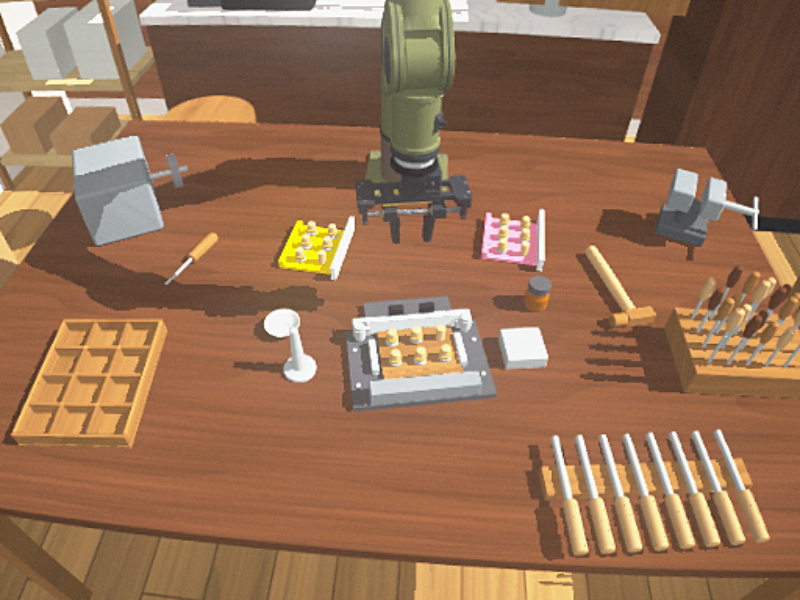

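```bash
python3 -c "
from plant import r
print(r.finish_job())"
```

```text
the job is handed in; nothing more can be done
None
```

The wooden ring board is in its dock and both levers are closed across the panel. I handed the job in at about 23.6 s. `finish_job` reports no verdict, so what follows rests on my own checks.

**What I did:**
- I pushed the board by its panel to about 11 mm short of home.
- I swung the left lever in, then the right.
- Closing the right lever left the left one a few degrees open. I spread the fingers and pressed both tabs at once until the force rose steeply (about 34 N forward), which I took as both levers on their stops.

**Last checks, about 1.3 s after letting go:**
- **Levers:** the main sections of the arms were parallel to about 0.1°, and to about 1° on the short sections near the tabs. The tabs were found within about 4 mm of their closed positions, with no visible creep.
- **Board:** the network placed it at dock x −11 mm, y +3 mm, against the home target of −15 and 0 mm. Earlier readings were −12.8 to −15 mm, and its stated accuracy is about 4 mm. The panel looked parallel to the levers, so I take it as home, but this is the least certain check.
- **Bystanders:** all six were within 5 mm of their first readings, which is about the network's own noise.
- **Robot:** it was touching nothing, and the highest reported wrist force was about 45 N.

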